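# Set the sample dish and click the filter slide into place over it

## Task

Push the large lidded dish across the bench, without lifting or tipping it, until it stands wholly inside the printed circle. Then grip the filter carriage by its upright grip and slide it along the rail until you feel the ball click into the notch, with the filter over the dish; do not run on past the notch. Finish while still gripping the carriage there, and leave the other things on the bench where they are.

Things in the scene. Friction and masses are not known exactly. Their poses are not given: they have to be found in the camera images.
- dish_center (a point): the large lidded glass dish with amber filling, 96 mm across and 24 mm high, closed and smooth all round, about 110 to 230 g, standing loose on the bench to the right (-y) of the circle; too wide to grip, it slides on the bench. Point at its centre, 12 mm up
- circle (a point): centre of the white circle with a thin black edge printed on the bench in front (on the robot's side) of the rail, 120 mm across, flat. The dish fits inside with 12 mm to spare all round
- rail: fixed straight aluminium rail, 420 mm long along its own y, 30 mm wide, top at z = 50 mm, on two feet; origin on the bench under its middle. Its y axis is the direction of sliding (the body may be yawed)
- grip (a point): middle of the upright aluminium grip on the filter carriage: a block 16 mm thick along the rail, 32 mm across it and 38 mm tall, from z = 74 mm to z = 112 mm; this point is at z = 96 mm. Axes as the rail's. The dark carriage under it is 52 mm long along the rail, 44 mm wide, z = 52 to 74 mm
- carrier (a joint): position of the filter carriage along the rail in m: 0 at the left (+y) end stop, growing as it slides towards -y of the rail, up to 0.27. It starts left (+y) of the circle, slides with 0.5 N friction and stays where left. A flat arm carries its filter ring, 84 mm across, z = 56 to 64 mm, its centre 120 mm out on the robot's side (-x of the rail): right over the circle when in the notch
- index: the dark post behind the rail with the brass plunger whose spring ball snaps between two ridges on the carriage; 74 mm high, 30 mm wide along the rail, 53 to 87 mm behind (+x of) the rail's centre line, square behind the circle. Origin on the bench, on the rail's centre line at the notch; axes as the rail's
- notch (a point): where grip is (z = 96 mm, axes as the rail's) when the carriage sits in its notch. Sliding there: from 11 to 6 mm before it the first ridge meets the ball and resists with up to 3 to 5 N; then it gives way and the ball pulls the carriage in with up to 3 to 5 N; past the notch the second ridge resists with 3 to 5 N. A carriage let go within 3 mm of the notch centres itself to 1 mm
- small_dish_center (a point): small lidded glass dish, 56 mm across, 16 mm high; bystander, leave alone; point at its centre, 8 mm up
- tape_center (a point): roll of paper tape lying flat, 80 mm across, 22 mm high; bystander; point at its centre, 11 mm up
- marker: black marker pen lying on the bench, 14 mm thick, 134 mm long over its round ends; bystander; origin at the middle of its underside
- reagent: brown glass bottle, 72 mm across, 150 mm high; bystander; origin at the middle of its underside
- washbottle: white plastic bottle, 64 mm across, 150 mm high; bystander; origin at the middle of its underside
- jar: small jar with white cap, 52 mm across, 55 mm high, beyond the rail; bystander; origin at the middle of its underside
- beaker: open glass beaker, 60 mm across, 60 mm high, beyond the rail; bystander; origin at the middle of its underside
Mind the look-alikes: they are no part of the job. Leave any blue or green look-alike of the part that bears dish_center alone.

How it is judged:
On the way, in this order (a step that is already met when the one before it is completed fails the run):
1. the large dish stands at rest wholly inside the printed circle (horizontal distance between dish_center and circle below 0.012 m and height (world z) of dish_center below 0.016 m and linear speed of dish below 0.01 m/s), for 0.2 s.
2. the carriage, gripped by the fingers, sits in its notch (y of grip in the frame of notch between -0.003 and 0.003 m and contact force between the fingers and carrier above 2 N and distance between the grasp point and grip below 0.04 m and velocity of joint carrier between -0.01 and 0.01 m/s), for 0.2 s.
At the end, for the whole second after the job is handed in: The large dish stands on the bench at rest, its centre within 12 mm of the circle's centre; the carriage is at rest within 3 mm of its notch, and the fingers still hold its grip (contact over 2 N, grasp point within 40 mm of the grip's middle) (all of step 1 and all of step 2); the arm keeps its last pose, push and grip.
It fails at once if the large dish is lifted over 10 mm or tipped over 0.2 rad (height (world z) of dish_center above 0.022 m or angle between dish_center's own z axis and vertical above 0.2 rad).
It fails at once if the carriage runs more than 12 mm past its notch (y of grip in the frame of notch below -0.012 m).
It fails at once if a bystander is moved more than 30 mm (distance of any of small_dish_center, tape_center, marker, reagent, washbottle, jar, beaker from where it was at the start of the episode above 0.03 m).
It also fails if it takes over 72 s, if anything falls off the work surface, if the arm or the gripper's body presses on something with over 40 N, if the wrist force passes 120 N, or if a joint passes its speed limit or range.

## Robot

A 7-joint arm with a two-finger parallel gripper is mounted at the origin on the work surface. World frame = base frame: x ahead of the robot, y to its left, z up, the work surface at z = 0. Lengths are in m, angles in rad, forces in N, time in s.
With the tool pointing down it reaches from about 0.425 to 1.025 m from the base axis. Payload 9.4 kg.
Tool frame: the origin (TCP) lies at the very end of the fingers, on their centre line; the grasp point (between the pads) lies manip.grip_depth behind it (manip.grip_depth is the distance from the TCP to the grasp point, in m); z points along the fingers, y is the direction in which the jaws open and shut (so a half turn about z gives the same grasp; the last joint's range is limited). The gripper opens to 85 mm and grips with 20 to 120 N. Pads are 22 mm wide; open, the fingers measure 114 mm over their backs; the gripper's body (76 mm by 85 mm) begins 54 mm behind the grasp point. The pads swing forward as they close: fully open they stand 13 mm farther back than shut.
Start: joints at [-1.25, 0.599, -0.003, 1.599, 0.002, 0.943, -0.08], TCP at [0.281, 0.668, 0.231] pointing down, gripper open.
Joint ranges: [-2.57, 2.57], [-0.35, 1.97], [-1.29, 1.29], [0.11, 2.56], [-1.05, 4.19], [0.11, 1.86], [-2.63, 2.63]. Speed limits (rad/s): [2.22, 2.22, 3.01, 3.01, 3.14, 3.14, 3.14].

## Interface

Orientations are given as [roll, pitch, yaw] about the fixed x, y, z axes, in that order (R = Rz(yaw) Ry(pitch) Rx(roll)).
In Python, from rig import get_obs, imaging, order, manip gives the robot as it stands.
- The arm moves only by the tool servo_tool, never from a script. Its argument "deltas" is a list of rows, each a list of 6 numbers: the shift along the world's x, y, z scaled (see below), then the turn, a rotation vector about the world's x, y, z scaled (see below). In form: [[dx, dy, dz, rx, ry, rz], ...]. A call has 1 to 12 rows; each row shifts and turns the pose as measured when the row begins; what a row does not reach is not made up. The controller multiplies each number of a shift by 0.4 m and each number of a turn by 90 degrees. A row lasts 1/10 s, in which the tool goes at most 50 mm and 8.59 degrees, less where a joint would pass 70% of its speed; a pose out of reach is approached as far as the arm can. A call with a number of a shift or a turn outside -1 to 1 is refused whole. A call with a gripper value outside its range is refused whole. "grip" is the opening, from 0 (shut) to 1 (fully open), set as the call begins (left out, the last holds). The fingers move at their own pace and stop on an object; "grip_force" is the grip in N (left out, the last holds). Time passes only in rows, so rows that do not move let the fingers close. It gives the time, the measured TCP pose, the force and the opening at its end, in the units of the state.
- get_obs(): the state, without advancing time (a new reading comes with each control period).
- imaging.get_image(name): name is "scene" or "side" or "wrist"; returns a dict with "color" (400x640x3 uint8, red, green, blue), "fx", "fy", "cx", "cy" (pixels), "T" (4x4, takes a point from camera to world coordinates). Camera axes: x right, y down, z forward; pixel columns grow to the right and rows downward; lengths in m; the calibration is good to about 2 mm. A picture is of the moment at which its call begins. There is no depth.
- order.hand_in(): hands the job in, once; it reports no verdict.
The state is a dict: "time": time; "qpos": joint angles; "dq": joint speeds; "joint_torque": joint torques, N m; "position": TCP position; "tool_rot": TCP orientation; "ft_force": force on the tool from outside, world axes, zero at the start; "moment": the same for the moment, N m; "opening": finger opening in m.
Only numpy, scipy, OpenCV 4.12 (cv2) and the standard library are available. Lean on these libraries where they do the work, as an engineer would, in place of code of your own. Each camera call takes 0.05 s, during which the arm holds its last target. There are 200 camera calls.

## Working session

There is one attempt and no reset: what is moved stays moved. The work goes in short steps, Python scripts to look and compute and a tool call to move; the robot and the scene stay as the last step left them, time stands still between calls to the robot, and variables do not carry over. Pictures are saved under pics/ and viewed, about 8 in all and at most 12, crops included, and the job is handed in when it is done.

Besides the shell and the picture viewer there is one more tool, called in YAML: its name, and indented under it one key for each argument. servo_tool: Moves the arm, as the interface text tells. Shifts and turns lie within -1 to 1; 1 stands for 0.4 m of shift or 90 degrees of turn. Its arguments: {"type":"object","properties":{"deltas":{"type":"array","items":{"type":"array","items":{"type":"number"}}},"grip":{"type":"number"},"grip_force":{"type":"number"}},"required":["deltas"]}

```bash
mkdir -p pics; cat > h.py <<'E'
from rig import get_obs, imaging, order, manip
import numpy as np, cv2
def snap(n,f=None):
    d=imaging.get_image(n)
    if f: cv2.imwrite('pics/'+f,d['color'][:,:,::-1])
    return d
def ray(d,u,v,z):
    T=d['T'];r=T[:3,:3]@np.array([(u-d['cx'])/d['fx'],(v-d['cy'])/d['fy'],1]);o=T[:3,3]
    return o+r*(z-o[2])/r[2]
def proj(d,p):
    T=d['T'];q=T[:3,:3].T@(np.array(p)-T[:3,3]);return q[0]/q[2]*d['fx']+d['cx'],q[1]/q[2]*d['fy']+d['cy']
E
python3 - <<'E'
from h import *
import pickle
D={}
for n in('scene','side'):
    D[n]=snap(n,n+'0.png');print(n,D[n]['T'].round(3).tolist(),D[n]['fx'])
pickle.dump(D,open('d0.pkl','wb'))
o=get_obs();print(o,manip.grip_depth)
E
```

```text
scene [[-0.486, 0.629, -0.606, 1.382], [0.874, 0.337, -0.351, 0.441], [-0.017, -0.701, -0.713, 1.117], [0.0, 0.0, 0.0, 1.0]] 488.78057978895527
side [[0.805, -0.452, 0.384, 0.006], [-0.593, -0.627, 0.505, -0.719], [0.013, -0.635, -0.773, 1.123], [0.0, 0.0, 0.0, 1.0]] 395.0345036076058
{'time': 0.1, 'qpos': array([-1.24968607,  0.6000631 , -0.00254294,  1.60007548,  0.00176363,
        0.94291124, -0.07977657]), 'dq': array([-0.00019229, -0.00258674,  0.00054793, -0.00140309,  0.00129778,
       -0.00038311, -0.00013174]), 'joint_torque': array([ 4.80152434e-03, -7.77990460e+01,  1.56972036e+00, -2.58620256e+01,
        1.26083093e-02,  5.53441656e-03,  7.62364652e-05]), 'position': array([0.28069886, 0.66797701, 0.23048119]), 'tool_rot': array([-3.14014156e+00,  1.05739659e-04,  2.74384269e+00]), 'ft_force': array([-0.32455161, -0.80081636, -0.65307999]), 'moment': array([-0.00278553, -0.02395603,  0.01747495]), 'opening': 0.08531769743781} 0.0187
```

View pics/scene0.png

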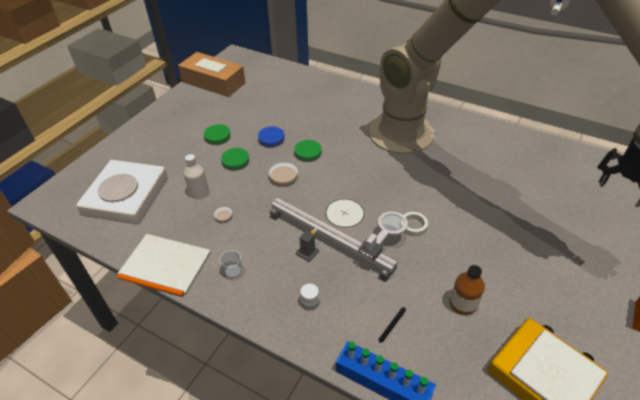

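View pics/side0.png

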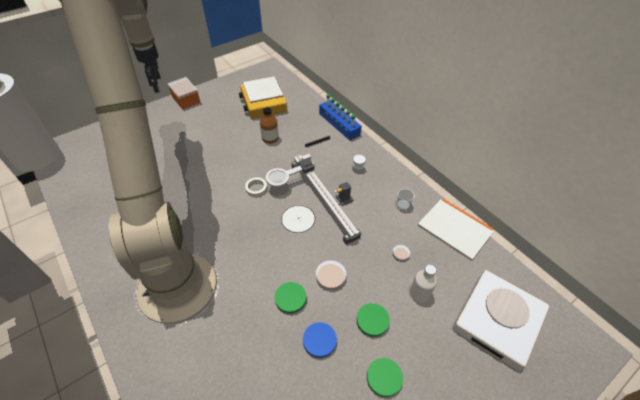

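The large dish is at scene (283,174) / side (331,275), the circle at scene (345,213) / side (298,219), and the carriage with its ring at the left end, scene (375,243). Next I'll measure with masks and look at one enlarged composite.

```bash
python3 - <<'E'
from h import *
import pickle
D=pickle.load(open('d0.pkl','rb'))
def ell(d,c,r,lo,hi,z,tag):
    hsv=cv2.cvtColor(d['color'],cv2.COLOR_RGB2HSV);m=cv2.inRange(hsv,lo,hi)
    k=np.zeros_like(m);cv2.circle(k,c,r,255,-1);m&=k
    cs,_=cv2.findContours(m,cv2.RETR_EXTERNAL,cv2.CHAIN_APPROX_NONE);q=max(cs,key=cv2.contourArea)
    h=cv2.convexHull(q).reshape(-1,2)
    P=np.array([ray(d,u,v,z)[:2] for u,v in h],np.float32)
    (x,y),rr=cv2.minEnclosingCircle(P);e=cv2.fitEllipse(P)
    print(tag,'minenc',round(x,4),round(y,4),round(rr,4),'ell',np.round(e[0],4),np.round(e[1],4))
for n,cd,cc in(('scene',(283,174),(345,213)),('side',(331,275),(298,219))):
    d=D[n]
    print(cv2.cvtColor(d['color'],cv2.COLOR_RGB2HSV)[[cd[1],cc[1]+5,cc[1]+40],[cd[0],cc[0]+5,cc[0]]])
    ell(d,cc,24,(0,0,165),(180,70,255),0,n+' circle')
    ell(d,cd,22,(0,45,120),(25,255,255),.02,n+' dish amber')
    ell(d,cd,22,(0,0,150),(180,255,255),.024,n+' dish all')
a=cv2.resize(D['scene']['color'][130:280,255:445],None,fx=4.2,fy=4.2,interpolation=cv2.INTER_CUBIC)[:,:,::-1]
b=cv2.resize(D['side']['color'][140:300,230:380],None,fx=3.75,fy=3.75,interpolation=cv2.INTER_CUBIC)[:,:,::-1]
cv2.imwrite('pics/a.png',a[:600,:800]);cv2.imwrite('pics/b.png',b)
E
```

```text
[[ 14  62 188]
 [ 23  25 216]
 [ 15  34  76]]
scene circle minenc 0.4527 -0.0025 0.0572 ell [ 0.4529 -0.0027] [0.1124 0.1131]
scene dish amber minenc 0.4153 -0.2475 0.0424 ell [ 0.4141 -0.2486] [0.0793 0.0833]
scene dish all minenc 0.4033 -0.2558 0.051 ell [ 0.4033 -0.2561] [0.0995 0.1011]
[[ 13  46 217]
 [ 40   7 234]
 [ 17  24 168]]
side circle minenc 0.4548 -0.0005 0.1065 ell [ 0.4549 -0.0008] [0.1686 0.2111]
side dish amber minenc 0.4002 -0.2607 0.041 ell [ 0.4003 -0.2612] [0.0776 0.0821]
side dish all minenc 0.4047 -0.2581 0.0773 ell [ 0.4048 -0.2581] [0.1369 0.154 ]
```

View pics/a.png

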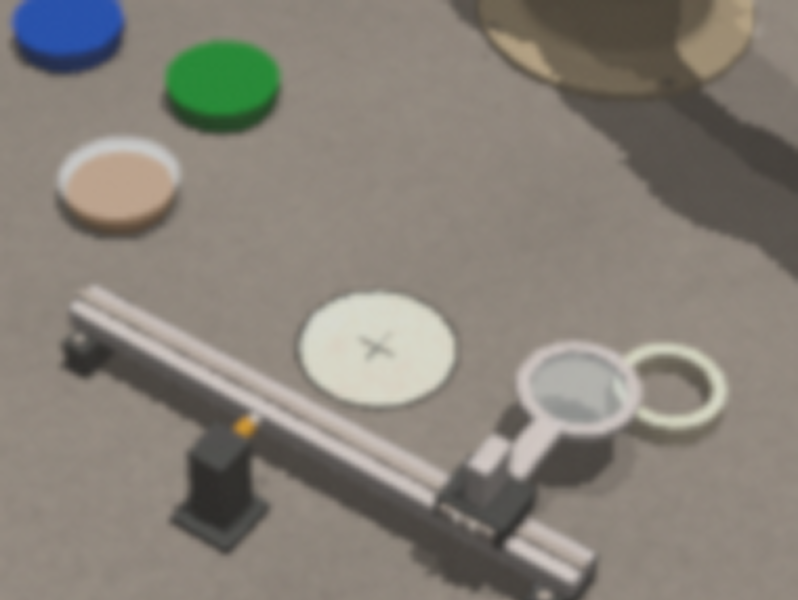

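View pics/b.png

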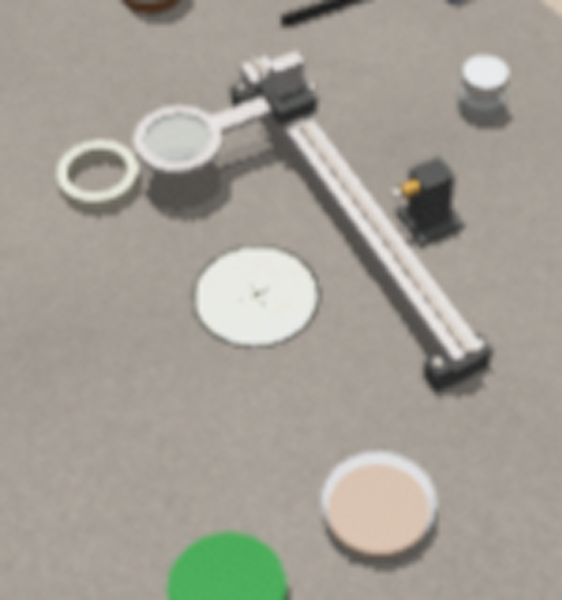

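```bash
python3 - <<'E'
from h import *
import pickle
D=pickle.load(open('d0.pkl','rb'));s,t=D['scene'],D['side']
A=lambda u,v:(u/4.2+255,v/4.2+130)
B=lambda u,v:(u/3.75+230,v/3.75+140)
for n,p,z in[('cross',(377,347),0),('railR1',(95,288),.05),('railR2',(73,312),.05),('railL1',(593,563),.05),('railL2',(572,583),.05),('griptop',(490,453),.112),('ring',(579,387),.064),('posttop',(222,443),.074),('dishtop',(119,183),.024),('green',(222,82),.024),('tape',(673,385),.022)]:
    print('scene',n,ray(s,*A(*p),z).round(4))
for n,p,z in[('cross',(259,294),0),('railR1',(482,345),.05),('railR2',(452,358),.05),('griptop',(288,62),.112),('ring',(177,137),.064),('posttop',(432,172),.074),('dishtop',(379,502),.024),('green',(228,580),.024),('tape',(98,172),.022)]:
    print('side',n,ray(t,*B(*p),z).round(4))
# two-view heights
def tri(pa,pb):
    L=[]
    for d,(u,v) in((s,A(*pa)),(t,B(*pb))):
        a=ray(d,u,v,0);b=ray(d,u,v,.1);L.append((a,(b-a)/np.linalg.norm(b-a)))
    M=sum(np.eye(3)-np.outer(r,r) for a,r in L);c=sum((np.eye(3)-np.outer(r,r))@a for a,r in L)
    return np.linalg.solve(M,c).round(4)
print('tri ring',tri((579,387),(177,137)),'grip',tri((490,453),(288,62)),'post',tri((222,443),(432,172)),'railR',tri((95,288),(452,358)),tri((73,312),(482,345)),'dish',tri((119,183),(379,502)))
E
```

```text
scene cross [ 0.4539 -0.0009  0.    ]
scene railR1 [ 0.5403 -0.188   0.05  ]
scene railR2 [ 0.5682 -0.189   0.05  ]
scene railL1 [0.5976 0.2254 0.05  ]
scene railL2 [0.6184 0.2197 0.05  ]
scene griptop [0.5944 0.1475 0.112 ]
scene ring [0.4751 0.1624 0.064 ]
scene posttop [ 0.6406 -0.0228  0.074 ]
scene dishtop [ 0.4136 -0.2484  0.024 ]
scene green [ 0.2694 -0.2382  0.024 ]
scene tape [0.4057 0.209  0.022 ]
side cross [ 0.4565 -0.0048  0.    ]
side railR1 [ 0.5641 -0.198   0.05  ]
side railR2 [ 0.5339 -0.1932  0.05  ]
side griptop [0.5938 0.1402 0.112 ]
side ring [0.474  0.1587 0.064 ]
side posttop [ 0.6413 -0.0285  0.074 ]
side dishtop [ 0.4055 -0.2575  0.024 ]
side green [ 0.2645 -0.2422  0.024 ]
side tape [0.4037 0.1991 0.022 ]
tri ring [0.4744 0.1613 0.0621] grip [0.5943 0.145  0.1092] post [ 0.641  -0.0253  0.0722] railR [ 0.5363 -0.1909  0.0451] [ 0.5655 -0.1937  0.0447] dish [ 0.4076 -0.2537  0.0166]
```

servo_tool:
  deltas:
    - [0.05, -0.1, 0, 0, 0, -0.07]
    - [0.05, -0.1, 0, 0, 0, -0.07]
    - [0.05, -0.1, 0, 0, 0, -0.07]
    - [0.05, -0.1, 0, 0, 0, -0.07]
    - [0.05, -0.1, 0, 0, 0, -0.07]
    - [0.05, -0.1, 0, 0, 0, -0.07]
    - [0.05, -0.1, 0, 0, 0, -0.07]
    - [0.05, -0.1, 0, 0, 0, -0.07]
    - [0.02, -0.11, 0, 0, 0, -0.07]
    - [0.02, -0.11, 0, 0, 0, -0.07]
    - [0.02, -0.11, 0, 0, 0, -0.07]
    - [0.02, -0.11, 0, 0, 0, -0.07]
  grip: 0.7

```text
time: 1.3
position: [0.4714, 0.1582, 0.2265]
tool_rot: [-3.139, -0.003, 1.383]
ft_force: [1.2, 0.2, 0.2]
opening: 0.0596
```

servo_tool:
  deltas:
    - [0, -0.11, 0, 0, 0, 0]
    - [0, -0.11, 0, 0, 0, 0]
    - [0, -0.11, 0, 0, 0, 0]
    - [0, -0.11, 0, 0, 0, 0]
    - [0, -0.11, 0, 0, 0, 0]
    - [-0.02, -0.11, 0, 0, 0, 0]
    - [-0.02, -0.11, 0, 0, 0, 0]
    - [-0.02, -0.11, 0, 0, 0, 0]
    - [-0.03, -0.1, 0, 0, 0, 0]
    - [-0.03, -0.1, 0, 0, 0, 0]
    - [-0.03, -0.08, 0, 0, 0, 0]
    - [0, 0, 0, 0, 0, 0]

```text
time: 2.5
position: [0.4054, -0.3302, 0.226]
tool_rot: [-3.14, 0.0, 1.373]
ft_force: [0.6, 0.1, -0.5]
opening: 0.0599
```

```bash
python3 - <<'E'
from h import *
d=snap('wrist','w1.png');print(d['T'].round(3).tolist(),d['fx'])
o=get_obs();print(o['position'],o['tool_rot'])
for p in [(.454,-.002,0),(.406,-.256,.024)]: print(proj(d,p))
E
```

```text
[[0.981, -0.186, -0.06, 0.42], [-0.195, -0.935, -0.295, -0.254], [-0.001, 0.301, -0.954, 0.368], [0.0, 0.0, 0.0, 1.0]] 345.7224318540421
[ 0.40626073 -0.32812151  0.22572462] [-3.13952622e+00 -8.89231361e-04  1.37508926e+00]
(np.float64(297.1401634164381), np.float64(-246.86936981434692))
(np.float64(303.096553321826), np.float64(93.49813447276829))
```

View pics/w1.png

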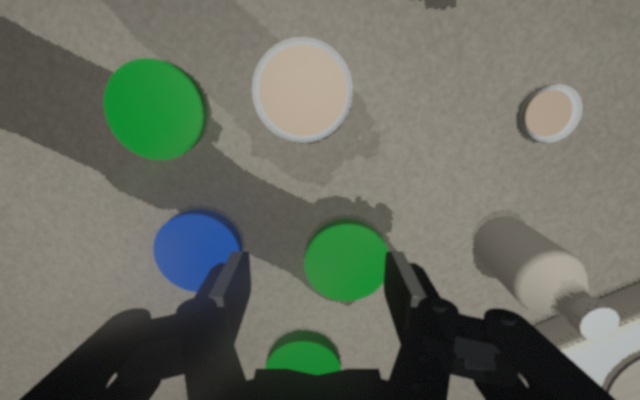

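```bash
python3 - <<'E'
from h import *
d=snap('wrist')
hsv=cv2.cvtColor(d['color'],cv2.COLOR_RGB2HSV)
for tag,m in(('dish',cv2.inRange(hsv,(0,0,150),(180,255,255))),('green',cv2.inRange(hsv,(40,120,60),(80,255,255)))):
    cs,_=cv2.findContours(m,cv2.RETR_EXTERNAL,cv2.CHAIN_APPROX_NONE)
    for c in cs:
        if cv2.contourArea(c)>2500:
            P=np.array([ray(d,*p,.024)[:2] for p in c.reshape(-1,2)],np.float32);e=cv2.fitEllipse(P);print(tag,e[0],e[1])
print(get_obs()['position'])
E
```

```text
dish (0.7019436359405518, -0.6086264252662659) (0.07953159511089325, 0.0975387841463089)
dish (0.2513715624809265, -0.39298227429389954) (0.07434043288230896, 0.09569985419511795)
dish (0.4052594304084778, -0.25346097350120544) (0.09365876019001007, 0.0954449251294136)
green (0.4156998097896576, -0.44052988290786743) (0.0915863960981369, 0.09710851311683655)
green (0.2612285912036896, -0.24339523911476135) (0.09364871680736542, 0.09614229947328568)
[ 0.40714748 -0.32628364  0.22558439]
```

servo_tool:
  deltas:
    - [-0.02, 0.0, -0.08, 0, 0, 0]
    - [-0.02, 0.01, -0.1, 0, 0, 0]
    - [0, 0, -0.1, 0, 0, 0]
    - [0, 0, -0.1, 0, 0, 0]
    - [0, 0, -0.06, 0, 0, 0]
    - [0, 0, -0.04, 0, 0, 0]
    - [0, 0, 0, 0, 0, 0]

```text
time: 3.3
position: [0.3974, -0.3107, 0.0277]
tool_rot: [3.14, -0.007, 1.394]
ft_force: [-0.6, 0.3, -0.2]
opening: 0.0595
```

servo_tool:
  deltas:
    - [-0.012, -0.02, 0, 0, 0, -0.009]
    - [0, 0, -0.025, 0, 0, 0]
    - [0, 0, -0.015, 0, 0, 0]
    - [0, 0, 0, 0, 0, 0]

```text
time: 3.7
position: [0.3945, -0.3179, 0.0129]
tool_rot: [3.137, -0.006, 1.382]
ft_force: [-0.4, -0.4, -0.2]
opening: 0.0599
```

```bash
python3 - <<'E'
from h import *
d=snap('wrist','w2.png');o=get_obs();print(o['position'],o['tool_rot'],o['ft_force'])
E
```

```text
[ 0.39457819 -0.31792082  0.01309752] [ 3.13665364 -0.00618645  1.38227264] [-0.25817117  0.89544443  0.04292753]
```

View pics/w2.png

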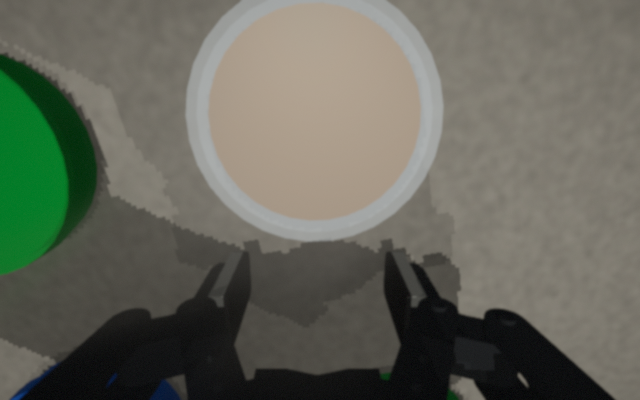

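servo_tool:
  deltas:
    - [0, 0.01, -0.01, 0, 0, 0]
    - [0.004, 0.02, 0, 0, 0, 0]
    - [0.005, 0.025, 0, 0, 0, 0]
    - [0.006, 0.03, 0, 0, 0, 0]
    - [0.006, 0.03, 0, 0, 0, 0]
    - [0.006, 0.03, 0, 0, 0, 0]
    - [0.006, 0.03, 0, 0, 0, 0]
    - [0.006, 0.03, 0, 0, 0, 0]
    - [0.006, 0.03, 0, 0, 0, 0]
    - [0.006, 0.03, 0, 0, 0, 0]
    - [0.006, 0.03, 0, 0, 0, 0]
    - [0.006, 0.03, 0, 0, 0, 0]

```text
time: 4.95
position: [0.4219, -0.1761, 0.01]
tool_rot: [3.135, -0.005, 1.384]
ft_force: [0.1, 0.0, -1.5]
opening: 0.0597
```

servo_tool:
  deltas:
    - [0.006, 0.03, 0, 0, 0, 0]
    - [0.006, 0.03, 0, 0, 0, 0]
    - [0.006, 0.03, 0, 0, 0, 0]
    - [0.006, 0.03, 0, 0, 0, 0]
    - [0.006, 0.03, 0, 0, 0, 0]
    - [0.006, 0.03, 0, 0, 0, 0]
    - [0.005, 0.02, 0, 0, 0, 0]
    - [0.003, 0.01, 0, 0, 0, 0]
    - [0, 0, 0, 0, 0, 0]

```text
time: 5.85
position: [0.4408, -0.0804, 0.0117]
tool_rot: [3.141, -0.005, 1.397]
ft_force: [-0.7, -0.2, -0.2]
opening: 0.0598
```

```bash
cat > m.py <<'E'
from h import *
def fit(d,lo,hi,z,seed,rmax,zs=None):
    hsv=cv2.cvtColor(d['color'],cv2.COLOR_RGB2HSV);m=cv2.inRange(hsv,lo,hi)
    n,L,st,_=cv2.connectedComponentsWithStats(m);u,v=map(int,proj(d,seed))
    l=L[v,u]
    if l==0: return None
    c=max(cv2.findContours((L==l).astype(np.uint8),cv2.RETR_EXTERNAL,cv2.CHAIN_APPROX_NONE)[0],key=cv2.contourArea)
    P=np.array([ray(d,*p,z)[:2] for p in cv2.convexHull(c).reshape(-1,2)],np.float32);e=cv2.fitEllipse(P)
    return np.round(e[0],4),np.round(e[1],4)
E
python3 - <<'E'
from m import *
import sys
d=snap('wrist','w3.png');o=get_obs();print(o['position'],o['tool_rot'],o['ft_force'])
p=o['position'];g=p+.0485*np.array([.19,.98,0]);g[2]=.02
print('pred',g,proj(d,g),proj(d,(.4545,-.002,0)))
print('wrist',fit(d,(0,40,60),(25,255,255),.02,g,.05))
for n in('scene','side'):
    d=snap(n,n+'3.png');print(n,fit(d,(0,40,100),(25,255,255),.02,g,.05))
E
```

```text
[ 0.44071549 -0.08081482  0.01174256] [ 3.14064219 -0.00505941  1.3961986 ] [-0.19883437 -0.59208825 -0.02153128]
pred [ 0.44993049 -0.03328482  0.02      ] (np.float64(320.50912588047026), np.float64(165.9436058612017)) (np.float64(318.07884008342387), np.float64(82.84982168616978))
wrist (array([ 0.4489, -0.031 ]), array([0.0802, 0.0803]))
scene (array([ 0.4598, -0.0276]), array([0.0836, 0.0904]))
side None
```

View pics/w3.png

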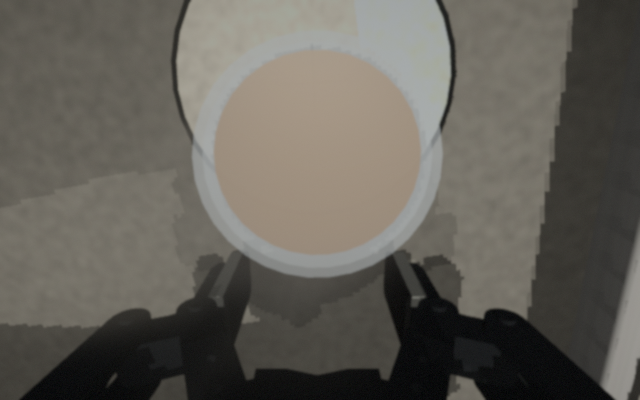

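```bash
python3 - <<'E'
from m import *
from scipy.optimize import least_squares
d=snap('wrist');g=cv2.cvtColor(d['color'],cv2.COLOR_RGB2GRAY).astype(int)
P=[];px=[]
for v in range(2,125,6):
    for lo,hi in((150,215),(420,475)):
        u=lo+int(np.argmin(g[v,lo:hi]))
        if g[v,u]<70: P.append(ray(d,u,v,0)[:2]);px.append((u,v))
P=np.array(P);print(len(P))
r=least_squares(lambda q:np.hypot(P[:,0]-q[0],P[:,1]-q[1])-q[2],[.4545,-.002,.06],loss='soft_l1',f_scale=.001);print(r.x,np.abs(r.fun).max(),np.median(np.abs(r.fun)))
E
```

```text
42
[ 0.45251825 -0.00146939  0.05880644] 0.0003365927250302686 0.00011435763279027053
```

servo_tool:
  deltas:
    - [0.002, 0.01, 0, 0, 0, 0]
    - [0.003, 0.015, 0, 0, 0, 0]
    - [0.003, 0.015, 0, 0, 0, 0]
    - [0.002, 0.015, 0, 0, 0, 0]
    - [0.001, 0.01, 0, 0, 0, 0]
    - [0, 0.005, 0, 0, 0, 0]
    - [0, 0, 0, 0, 0, 0]
    - [0, 0, 0, 0, 0, 0]

```text
time: 6.85
position: [0.4451, -0.0527, 0.0118]
tool_rot: [3.14, -0.004, 1.392]
ft_force: [-0.1, -1.1, -0.6]
opening: 0.0599
```

```bash
cat > c.py <<'E'
from m import *
o=get_obs();print(o['position'],o['tool_rot'],o['ft_force'])
g=(.452,-.003,.02)
for n in('wrist','scene','side'):
    d=snap(n,n+'4.png');print(n,fit(d,(0,40,60) if n=='wrist' else (0,35,100),(25,255,255),.02,g,.05))
E
python3 c.py
```

```text
[ 0.44511597 -0.05265306  0.01180342] [ 3.14013964 -0.00358029  1.39223329] [-0.09486906 -1.12111284 -0.56971871]
wrist (array([ 0.4534, -0.0033]), array([0.0802, 0.0803]))
scene (array([ 4.662e-01, -1.000e-04]), array([0.087 , 0.0953]))
side None
```

servo_tool:
  deltas:
    - [-0.01, -0.04, 0, 0, 0, 0]
    - [-0.01, -0.05, 0, 0, 0, 0]
    - [0, 0, 0.1, 0, 0, 0]
    - [0, 0, 0.12, 0, 0, 0.09]
    - [0, 0, 0.12, 0, 0, 0.09]
    - [0, 0, 0.12, 0, 0, 0.09]
    - [0.03, 0.05, 0.06, 0, 0, 0.09]
    - [0.04, 0.08, 0, 0, 0, 0.09]
    - [0.04, 0.08, 0, 0, 0, 0.09]
    - [0.04, 0.08, 0, 0, 0, 0.09]
    - [0.03, 0.05, 0, 0, 0, 0.09]
    - [0.02, 0.0, 0, 0, 0, 0.09]

```text
time: 8.2
position: [0.513, 0.0454, 0.227]
tool_rot: [-3.135, -0.006, 2.693]
ft_force: [0.2, -0.6, -0.9]
opening: 0.0603
```

servo_tool:
  deltas:
    - [0, 0, 0, 0, 0, 0.09]
    - [0, 0, 0, 0, 0, 0.09]
    - [0, 0, 0, 0, 0, 0]

```text
time: 8.5
position: [0.5132, 0.047, 0.2266]
tool_rot: [-3.136, -0.007, 2.991]
ft_force: [-0.5, -0.4, 0.1]
opening: 0.0598
```

```bash
python3 c.py; python3 - <<'E'
from h import *
d=snap('wrist');print(proj(d,(.4525,-.0015,0)),proj(d,(.594,.1435,.112)),proj(d,(.5735,-.017,.096)))
E
```

```text
[0.5131765  0.04696026 0.2266389 ] [-3.13582038 -0.00738739  2.99077226] [-0.5098284  -0.40552264  0.08915438]
wrist (array([ 0.4529, -0.0034]), array([0.0812, 0.0815]))
scene (array([ 4.643e-01, -3.000e-04]), array([0.0864, 0.0919]))
side (array([ 0.4474, -0.0152]), array([0.0814, 0.0875]))
(np.float64(263.1997599066716), np.float64(115.6853712064984)) (np.float64(447.816682497276), np.float64(269.5503544890215)) (np.float64(256.71697179463376), np.float64(264.93848703921947))
```

View pics/wrist4.png

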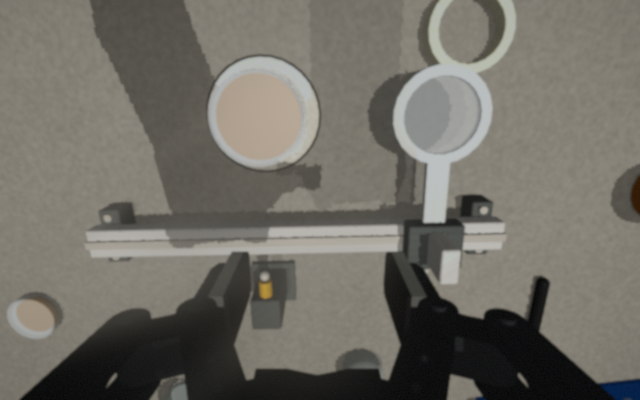

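```bash
python3 - <<'E'
from h import *
d=snap('wrist')
for n,p,z in[('circ',(264,112.5),0),('ring',(443,112.5),.064),('griptop',(449.5,267),.112),('railL-a',(87,233),.05),('railL-b',(90,255),.05),('railR-a',(503,222),.05),('railR-b',(503,247),.05),('post',(267,316),.074),('brass',(265,290),.06)]: print(n,ray(d,*p,z).round(4))
hsv=cv2.cvtColor(d['color'],cv2.COLOR_RGB2HSV)
m=cv2.inRange(hsv,(0,0,140),(180,60,255))[248:290,425:470]
c=max(cv2.findContours(m,0,1)[0],key=cv2.contourArea);x=cv2.minAreaRect(c);print(x);print([ray(d,q[0]+425,q[1]+248,.112).round(4).tolist() for q in cv2.boxPoints(x)])
E
```

```text
circ [ 4.496e-01 -1.000e-04  0.000e+00]
ring [0.4714 0.162  0.064 ]
griptop [0.5918 0.1451 0.112 ]
railL-a [ 0.5356 -0.1909  0.05  ]
railL-b [ 0.5594 -0.1963  0.05  ]
railR-a [0.5873 0.2197 0.05  ]
railR-b [0.6145 0.2197 0.05  ]
post [ 0.6418 -0.0247  0.074 ]
brass [ 0.6207 -0.0246  0.06  ]
((30.0, 20.5), (37.0, 28.0), 90.0)
[[0.5753, 0.1389, 0.112], [0.5787, 0.1614, 0.112], [0.6132, 0.1604, 0.112], [0.6097, 0.1371, 0.112]]
```

```bash
python3 - <<'E'
from m import *
from scipy.optimize import least_squares
d=snap('wrist');g=cv2.GaussianBlur(cv2.cvtColor(d['color'],cv2.COLOR_RGB2GRAY),(3,3),0).astype(int)
def circ(P):
    P=np.array(P);r=least_squares(lambda q:np.hypot(P[:,0]-q[0],P[:,1]-q[1])-q[2],[.4525,-.0015,.055],loss='soft_l1',f_scale=.0005);return r.x.round(4),len(P),np.median(np.abs(r.fun)).round(5)
E=[];W=[]
for a in np.arange(0,360,6):
    t=np.radians(a);rr=np.arange(.045,.07,.0004)
    pr=[proj(d,(.4515+r*np.cos(t),-.001+r*np.sin(t),0)) for r in rr]
    v=np.array([cv2.getRectSubPix(d['color'][:,:,1].copy(),(1,1),p)[0,0] for p in pr],float)
    i=int(np.argmin(v[15:55]))+15
    if v[i]<min(v[max(i-10,0)],v[min(i+10,len(v)-1)])-12: E.append(ray(d,*pr[i],0)[:2])
print('circle',circ(E))
print('amber z.02',fit(d,(0,40,60),(25,255,255),.02,(.452,-.003,.02),.05),'z.012',fit(d,(0,40,60),(25,255,255),.012,(.452,-.003,.02),.05))
E
```

```text
circle (array([ 0.4528, -0.0016,  0.0592]), 44, np.float64(0.00016))
amber z.02 (array([ 0.4529, -0.0034]), array([0.0811, 0.0815])) z.012 (array([ 0.4532, -0.0049]), array([0.0829, 0.0833]))
```

servo_tool:
  deltas:
    - [0.05, 0.07, 0, 0, 0, 0.014]
    - [0.05, 0.07, 0, 0, 0, 0]
    - [0.05, 0.06, 0, 0, 0, 0]
    - [0.045, 0.04, 0, 0, 0, 0]
    - [0, 0, -0.05, 0, 0, 0]
    - [0, 0, 0, 0, 0, 0]
    - [0, 0, 0, 0, 0, 0]

```text
time: 9.5
position: [0.5934, 0.1469, 0.2065]
tool_rot: [-3.135, -0.007, 2.998]
ft_force: [0.3, 0.0, -0.2]
opening: 0.0599
```

servo_tool:
  deltas:
    - [0, -0.004, -0.1, 0, 0, 0.01]
    - [0, 0, -0.1, 0, 0, 0]
    - [0, 0, -0.06, 0, 0, 0]
    - [0, 0, -0.03, 0, 0, 0]
    - [0, 0, 0, 0, 0, 0]
    - [0, 0, 0, 0, 0, 0]

```text
time: 10.1
position: [0.5953, 0.1431, 0.0934]
tool_rot: [-3.137, 0.0, 3.009]
ft_force: [-0.3, 0.1, 0.1]
opening: 0.0596
```

```bash
python3 - <<'E'
from h import *
d=snap('wrist','w5.png');o=get_obs();print(o['position'],o['tool_rot'],o['ft_force'],proj(d,(.592,.145,.112)))
E
```

```text
[0.59544242 0.14323036 0.09358634] [-3.13771102e+00  4.75360653e-04  3.00901606e+00] [0.54083765 0.21233698 0.11624442] (np.float64(319.19820730894656), np.float64(280.2341155202406))
```

View pics/w5.png

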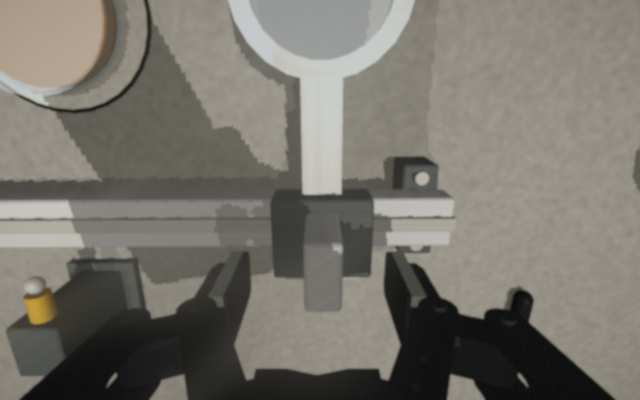

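servo_tool:
  deltas:
    - [-0.006, 0.003, -0.015, 0, 0, 0]
    - [0, 0, -0.012, 0, 0, 0]
    - [0, 0, 0, 0, 0, 0]

```text
time: 10.45
position: [0.5943, 0.1451, 0.0851]
tool_rot: [-3.14, 0.005, 3.009]
ft_force: [0.2, -0.5, 0.4]
opening: 0.0601
```

servo_tool:
  deltas:
    - [0, 0, 0, 0, 0, 0]
    - [0, 0, 0, 0, 0, 0]
    - [0, 0, 0, 0, 0, 0]
    - [0, 0, 0, 0, 0, 0]
    - [0, 0, 0, 0, 0, 0]
    - [0, 0, 0, 0, 0, 0]
    - [0, 0, 0, 0, 0, 0]
    - [0, 0, 0, 0, 0, 0]
  grip: 0
  grip_force: 40

```text
time: 11.25
position: [0.5946, 0.1453, 0.0857]
tool_rot: [-3.14, 0.005, 3.01]
ft_force: [0.2, -0.1, 0.5]
opening: 0.0151
```

servo_tool:
  deltas:
    - [-0.002, -0.015, 0, 0, 0, 0]
    - [-0.004, -0.03, 0, 0, 0, 0]
    - [-0.004, -0.03, 0, 0, 0, 0]
    - [-0.004, -0.03, 0, 0, 0, 0]
    - [-0.004, -0.03, 0, 0, 0, 0]
    - [-0.004, -0.03, 0, 0, 0, 0]
    - [-0.004, -0.03, 0, 0, 0, 0]
    - [-0.004, -0.03, 0, 0, 0, 0]
    - [-0.004, -0.03, 0, 0, 0, 0]
    - [-0.002, -0.015, 0, 0, 0, 0]
    - [0, 0, 0, 0, 0, 0]

```text
time: 12.35
position: [0.5794, 0.0253, 0.0857]
tool_rot: [-3.14, 0.007, 3.008]
ft_force: [1.1, -0.9, -1.5]
opening: 0.0156
```

```bash
python3 - <<'E'
from h import *
d=snap('wrist','w6.png');o=get_obs();print(o['position'],o['tool_rot'],o['ft_force'],o['opening'])
E
```

```text
[0.57947254 0.02575793 0.08575042] [-3.13972229  0.00746648  3.00805588] [ 2.53821684 -1.7420774  -1.22476003] 0.01540832793975308
```

View pics/w6.png

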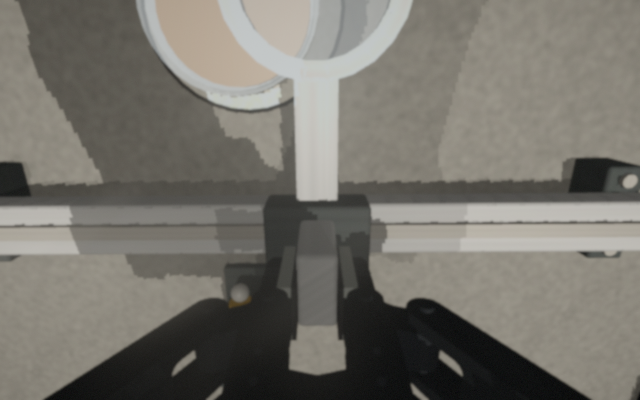

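servo_tool:
  deltas:
    - [-0.002, -0.015, 0, 0, 0, 0]
    - [-0.002, -0.015, 0, 0, 0, 0]
    - [-0.002, -0.015, 0, 0, 0, 0]
    - [-0.001, -0.01, 0, 0, 0, 0]
    - [0, 0, 0, 0, 0, 0]
    - [0, 0, 0, 0, 0, 0]

```text
time: 13.0
position: [0.5767, 0.0038, 0.0857]
tool_rot: [-3.141, 0.007, 3.01]
ft_force: [2.2, -0.2, -1.0]
opening: 0.0154
```

servo_tool:
  deltas:
    - [-0.001, -0.008, 0, 0, 0, 0]
    - [0, 0, 0, 0, 0, 0]

```text
time: 13.2
position: [0.5763, 0.0006, 0.0857]
tool_rot: [-3.141, 0.007, 3.011]
ft_force: [0.8, -1.1, -1.3]
opening: 0.0152
```

servo_tool:
  deltas:
    - [-0.001, -0.008, 0, 0, 0, 0]
    - [0, 0, 0, 0, 0, 0]

```text
time: 13.4
position: [0.5759, -0.0027, 0.0857]
tool_rot: [-3.141, 0.007, 3.011]
ft_force: [1.4, -0.7, -1.0]
opening: 0.0153
```

servo_tool:
  deltas:
    - [-0.001, -0.005, 0, 0, 0, 0]
    - [0, 0, 0, 0, 0, 0]

```text
time: 13.6
position: [0.5756, -0.0049, 0.0857]
tool_rot: [-3.141, 0.008, 3.011]
ft_force: [-0.1, -1.6, -1.1]
opening: 0.0152
```

servo_tool:
  deltas:
    - [-0.001, -0.005, 0, 0, 0, 0]
    - [0, 0, 0, 0, 0, 0]

```text
time: 13.8
position: [0.5754, -0.0063, 0.0857]
tool_rot: [-3.141, 0.008, 3.011]
ft_force: [1.9, 1.0, -1.8]
opening: 0.0151
```

servo_tool:
  deltas:
    - [-0.001, -0.005, 0, 0, 0, 0]
    - [0, 0, 0, 0, 0, 0]

```text
time: 14.0
position: [0.5753, -0.0066, 0.0857]
tool_rot: [3.14, 0.008, 3.013]
ft_force: [1.2, 1.6, -1.7]
opening: 0.0153
```

servo_tool:
  deltas:
    - [-0.001, -0.005, 0, 0, 0, 0]
    - [0, 0, 0, 0, 0, 0]

```text
time: 14.2
position: [0.5752, -0.0073, 0.0857]
tool_rot: [3.139, 0.008, 3.014]
ft_force: [1.9, 2.2, -1.1]
opening: 0.0152
```

servo_tool:
  deltas:
    - [-0.001, -0.008, 0, 0, 0, 0]

```text
time: 14.3
position: [0.575, -0.0094, 0.0857]
tool_rot: [3.138, 0.008, 3.015]
ft_force: [2.5, 3.6, -2.5]
opening: 0.0152
```

servo_tool:
  deltas:
    - [-0.001, -0.008, 0, 0, 0, 0]

```text
time: 14.4
position: [0.5745, -0.0129, 0.0857]
tool_rot: [3.138, 0.008, 3.015]
ft_force: [2.5, -0.1, -1.7]
opening: 0.015
```

servo_tool:
  deltas:
    - [-0.001, -0.008, 0, 0, 0, 0]

```text
time: 14.5
position: [0.5741, -0.0171, 0.0858]
tool_rot: [3.139, 0.008, 3.014]
ft_force: [1.8, -0.2, -2.6]
opening: 0.0152
```

servo_tool:
  deltas:
    - [0, 0, 0, 0, 0, 0]
    - [0, 0, 0, 0, 0, 0]
    - [0, 0, 0, 0, 0, 0]
    - [0, 0, 0, 0, 0, 0]

```text
time: 14.9
position: [0.5739, -0.0179, 0.0858]
tool_rot: [3.139, 0.008, 3.013]
ft_force: [2.1, 1.7, -1.5]
opening: 0.015
```

```bash
python3 - <<'E'
from h import *
F=[]
for i in range(6):
    d=snap('wrist','w7.png');o=get_obs();F.append(o['ft_force'])
print(o['position'],np.mean(F,0),o['opening'])
s=snap('scene');t=snap('side')
a=cv2.resize(s['color'][180:270,290:410],None,fx=3.3,fy=3.3,interpolation=cv2.INTER_CUBIC)
b=cv2.resize(t['color'][140:260,250:370],None,fx=3.3,fy=3.3,interpolation=cv2.INTER_CUBIC)
w=np.zeros((396,792,3),np.uint8);w[:297,:396]=a[:297,:396];w[:,396:]=b
cv2.imwrite('pics/ab7.png',w[:,:,::-1])
E
```

```text
[ 0.57390349 -0.01785468  0.08574732] [ 2.29290436  1.21388575 -1.71935422] 0.01512812349590672
```

View pics/w7.png

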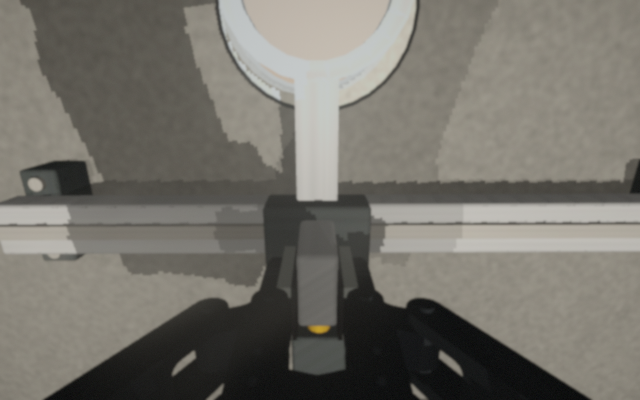

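servo_tool:
  deltas:
    - [0, 0.003, 0, 0, 0, 0]
    - [0, 0, 0, 0, 0, 0]
    - [0, 0, 0, 0, 0, 0]
    - [0, 0, 0, 0, 0, 0]

```text
time: 15.7
position: [0.574, -0.0173, 0.0857]
tool_rot: [3.14, 0.009, 3.012]
ft_force: [2.3, 1.3, -1.8]
opening: 0.0153
```

```bash
python3 - <<'E'
from h import *
F=[]
for i in range(8):
    d=snap('wrist');o=get_obs();F.append(o['ft_force'])
print(o['time'],o['position'],np.mean(F,0),o['opening'],o['dq'].round(4))
h=cv2.cvtColor(d['color'],cv2.COLOR_RGB2HSV)
m=cv2.inRange(h,(12,150,100),(30,255,255));c=np.argwhere(m);print('brass u',c[:,1].min(),c[:,1].max(),'arm edges',[int(x) for x in np.argsort(-np.abs(np.diff(d['color'][150,270:370,1].astype(int))))[:4]+270])
for z in(.055,.06,.065):
    b=ray(d,(c[:,1].min()+c[:,1].max()+1)/2,c[:,0].mean(),z);y=np.array([np.sin(np.radians(7.4)),np.cos(np.radians(7.4)),0])
    print(z,'tool minus brass along rail',((o['position']-b)*y).sum())
E
```

```text
16.1 [ 0.57403387 -0.01729445  0.08574896] [ 2.27770759  0.19627846 -2.04552869] 0.015542079112781436 [ 0.0017 -0.0009  0.0004 -0.0003 -0.0004 -0.      0.0005]
brass u 308 328 arm edges [294, 295, 337, 281]
0.055 tool minus brass along rail -0.0014329153104993362
0.06 tool minus brass along rail -0.0013941031620289326
0.065 tool minus brass along rail -0.0013552910135585404
```

View pics/ab7.png

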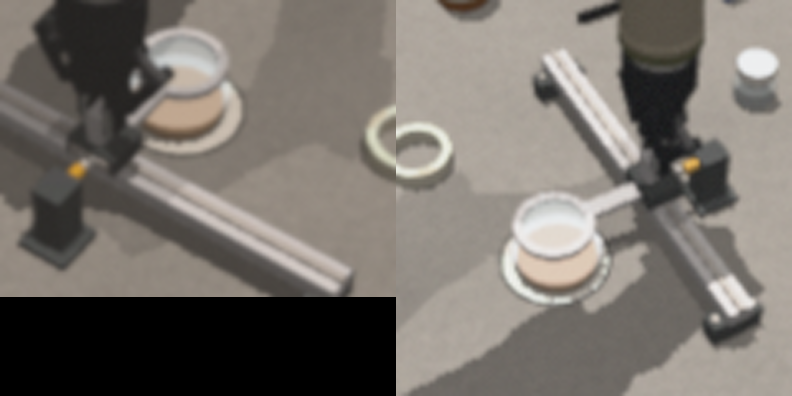

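servo_tool:
  deltas:
    - [0, 0.003, 0, 0, 0, 0]
    - [0, 0, 0, 0, 0, 0]
    - [0, 0, 0, 0, 0, 0]
    - [0, 0, 0, 0, 0, 0]

```text
time: 16.5
position: [0.5741, -0.0167, 0.0857]
tool_rot: [3.14, 0.009, 3.012]
ft_force: [1.8, -0.7, -1.9]
opening: 0.0154
```

```bash
python3 - <<'E'
from m import *
F=[]
for i in range(8):
    d=snap('wrist');o=get_obs();F.append(o['ft_force'])
print(o['time'],o['position'],np.mean(F,0),o['opening'])
E
```

```text
16.9 [ 0.57408076 -0.0166774   0.08574102] [ 2.38591371 -0.95606059 -2.12895258] 0.015582362692295975
```

```bash
python3 -c "
from rig import order;print(order.hand_in())"
```

```text
the job is handed in; nothing more can be done
None
```

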